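# Unscrew the left-hand gas plug

### The arm

A 7-joint arm with a two-finger parallel gripper is mounted at the origin on a cart in front of the work surface, level with it; the furniture and walls round the work are solid. World frame = base frame: x ahead of the robot, y to its left, z up, the work surface at z = 0. Lengths are in m, angles in rad, forces in N, time in s.
With the tool pointing down it reaches from about 0.4 to 0.85 m from the base axis. Payload 10.4 kg.
Tool frame: the origin (TCP) lies at the very end of the fingers, on their centre line; the grasp point (between the pads) lies 19 mm behind it (r.pinch_z is the distance from the TCP to the grasp point, in m); z points along the fingers, y is the line along which they close (so a half turn about z gives the same grasp; the last joint's range is limited). The gripper opens to 87 mm and grips with 3 to 60 N. Pads are 19 mm wide; open, the fingers measure 117 mm over their backs; the gripper's body (75 mm by 190 mm) begins 51 mm behind the grasp point.
Start: joints at [1.272, 0.332, -0.065, 1.46, 0.022, 1.35, -0.088], TCP at [0.17, -0.601, 0.223] pointing down, gripper open.
Joint ranges: [-2.6, 2.6], [-0.5, 2.12], [-1.47, 1.34], [0.16, 2.42], [-1.27, 4.41], [0.06, 2.06], [-2.6, 2.6]. Speed limits (rad/s): [2.22, 2.22, 2.79, 2.79, 3.14, 3.14, 3.14].

### API

Orientations are given as a unit quaternion [x, y, z, w].
In Python, from bench import sensors, vision, r gives the robot as it stands.
- The arm moves only by the shell command python3 -m crank 'ROWS' [OPENING] [FORCE]. ROWS is JSON, a list of rows, each a list of 2 entries, a list of its own where there are three numbers: the shift along the tool's x, y, z normalised to -1 to 1, where 1 is 3 cm, then the turn about the tool's z normalised to -1 to 1, where 1 is 8 degrees. A call has 1 to 12 rows; each row shifts and turns the commanded pose from where the row before left it, along the tool's axes as they then stand; what a row does not reach is not made up. A row lasts 1/8 s, in which the tool goes at most 62.5 mm and 10.7 degrees, less where a joint would pass 70% of its speed; a pose out of reach is approached as far as the arm can. A call with a number of a shift or a turn outside -1 to 1 is refused whole. A call with a gripper value outside its range is refused whole. OPENING is the opening, from 0 (shut) to 1 (fully open), set as the call begins (- or left out, the last holds). The fingers move at their own pace and stop on an object; FORCE is the grip in N (left out, the last holds). Time passes only in rows, so rows that do not move let the fingers close. It gives the time, the measured TCP pose, the force, the opening and the grip force at its end, in the units of the state.
- sensors.read_state(): the state, without advancing time (a new reading comes with each control period).
- vision.camera(name): name is "side" or "top"; returns the picture (384x512x3 uint8, red, green, blue); there is no depth.
- vision.camera_model(name): a dict with "vertical_fov" (degrees; the focal length in pixels is half the picture's height over the tangent of half this angle, whatever the lens; pixels are square), "cx", "cy" (the principal point, pixels), "dist" ([k1, k2, p1, p2, k3] as OpenCV has them; the pictures are not rectified), "camera_from_world" (4x4, takes a point from world to camera coordinates). Camera axes: x right, y down, z forward; pixel columns grow to the right and rows downward; lengths in m; the calibration is good to about 2 mm. A picture is of the moment at which its call begins. camera_model takes no time and is no camera call.
- r.close_job(): hands the job in; it is judged then, once.
The state is a dict: "time": time; "joint_positions": joint angles; "joint_vel": joint speeds; "joint_torque": joint torques, N m; "ee_pos": TCP position; "eef_rot": TCP orientation; "ft_force": force on the tool from outside, world axes, zero at the start; "torque": the same for the moment, N m; "width": finger opening in m; "grip_force": force on a finger pad.
Only numpy, scipy, OpenCV 4.12 (cv2) and the standard library are available. Lean on these libraries where they do the work, as an engineer would, in place of code of your own. Each camera call takes 0.05 s, during which the arm holds its last target. There are 200 camera calls.

### The job

Take the red blanking plug out of the brass fuel-gas outlet and put it in the white tray. It has a left-hand thread: ease it loose by turning it clockwise (seen from above), feeling that it comes easily that way and going on until the thread lets it go, without forcing it against its stops or wrenching it up or sideways while it is still caught. Then lift it out and lower it into the tray gently, letting go only once it rests there, and leave the petri dish, cup and bottle as they stand.

Things in the scene. Friction and masses are not known exactly. Their poses are not given: they have to be found in the camera images.
- plug: Red blanking plug, loose, 0.14 to 0.24 kg, 62 mm tall. On top an upright wing 38 mm long (plug x), 14 mm thick (plug y), 30 mm high; the origin is the wing's centre. Flange 48 mm across, 15 to 20 mm under the origin; below it a brass stem 25 mm across, ending 47 mm under the origin. Screwed in, the origin is 80 to 86 mm above the bench, the wing within 0.1 rad of the outlet's x axis.
- plug_pin (a point): Centre of the steel cross pin through the plug's stem (along plug x, 6 mm thick, 35 mm end to end), on the plug's axis 41 mm under its origin. The pin rides in the outlet's thread. If the plug is turned off-centre, one end of the pin meets a stop first and a side force builds up: give way to it (about 0.15 mm per N) so that the plug centres itself.
- gas_outlet: Gas outlet fixed to the bench: grey foot plate 100 x 100 x 14 mm with an upright brass collar 56 mm across, 64 mm at its foot, with notched edges, and a short pipe stub toward outlet +x. Origin on the bench, on the collar's axis. The stem has 2 mm play all round. Contact forces of plug on outlet, summed, must stay under 50 N, of which the washer makes up to 20.
- gas_outlet_rim (a point): Centre of the collar's rim, 58 mm above the bench. The plug is clear of the outlet when its origin is over 112 mm above the bench. A sprung washer inside pushes the plug up with 5 to 10 N, so that it rises some 4 mm by itself if let go once the thread is free.
- gas_outlet_thread (a point): On the collar's axis 42 mm above the bench, in the left-hand thread. Clockwise from above the plug rises 4 mm per rad; after 0.3 to 1.7 rad (hidden, varies) the pin reaches open slots and can be drawn straight up; 0.15 rad on it meets a stop, still free to lift. Counterclockwise it sinks to a hard stop. Running torque is under 0.1 N m; 2 N sideways or 0.1 N m more at the wrist means a stop.
- tray: Shallow white tray fixed to the bench, 130 x 130 mm outside, walls 4 mm thick and 16 mm high, floor 4 mm thick. Origin under its centre, on the bench. The plug stands in it on its stem with its origin about 51 mm above the bench.
- petri: Bystander: closed petri dish with red content, 84 mm across, 15 mm high, origin under its centre. Not to be moved.
- cup: Bystander: specimen cup with red lid, 65 mm across, 67 mm high, origin under its centre. Not to be moved.
- bottle: Bystander: amber culture bottle, 34 mm across, 117 mm high, origin under its centre. Not to be moved.

How it is judged:
By the outcome, as a careful person would: the job done as asked, in the order asked, and still so for the second after the job is handed in, with the robot touching nothing.
It also fails if it takes over 72 s, if anything falls off the work surface, if the arm or the gripper's body presses on something with over 40 N, if the wrist force passes 120 N, or if a joint passes its speed limit or range.

## Working session

There is one attempt and no reset: what is moved stays moved. The work goes in short steps, Python scripts to look and compute and a shell command to move; the robot and the scene stay as the last step left them, time stands still between calls to the robot, and variables do not carry over. Pictures are saved under pics/ and viewed, at most 10 in all, crops included, and the job is handed in when it is done.

```bash
ls; mkdir -p pics; python3 - <<'E'
from bench import sensors, vision, r
import cv2
s=sensors.read_state()
print({k:s[k] for k in("time","ee_pos","eef_rot","ft_force","torque","width","grip_force")},r.pinch_z)
for n in("top","side"):
    cv2.imwrite(f"pics/{n}0.png",vision.camera(n)[:,:,::-1])
    print(n,vision.camera_model(n))
E
```

```text
pics
{'time': 0.0, 'ee_pos': array([ 0.17007403, -0.6010261 ,  0.22177054]), 'eef_rot': array([ 9.90508068e-01,  1.37452839e-01, -1.31441762e-04, -6.83411153e-04]), 'ft_force': array([-0.00275775, -0.01072697, -0.17618109]), 'torque': array([-0.02173779,  0.01501347, -0.01210228]), 'width': 0.08705582912137279, 'grip_force': 0.0} 0.0187
top {'vertical_fov': 50.52245007650862, 'cx': 250.9225259964475, 'cy': 188.41308668182037, 'dist': array([-0.09212354,  0.        ,  0.        ,  0.        ,  0.        ]), 'camera_from_world': array([[-0.02839964, -0.99937575,  0.02101375,  0.04907932],
       [-0.99727027,  0.02689388, -0.06876569,  0.53768025],
       [ 0.06815762, -0.02290931, -0.9974115 ,  1.10933261],
       [ 0.        ,  0.        ,  0.        ,  1.        ]])}
side {'vertical_fov': 49.03151940820752, 'cx': 257.3458896963921, 'cy': 186.74386532957885, 'dist': array([-0.07811551,  0.        ,  0.        ,  0.        ,  0.        ]), 'camera_from_world': array([[-0.99982646, -0.00387123, -0.01822275,  0.55159119],
       [ 0.01328688,  0.53745578, -0.84318725,  0.02730351],
       [ 0.0130581 , -0.84328305, -0.53731107,  1.00352498],
       [ 0.        ,  0.        ,  0.        ,  1.        ]])}
```

View pics/top0.png

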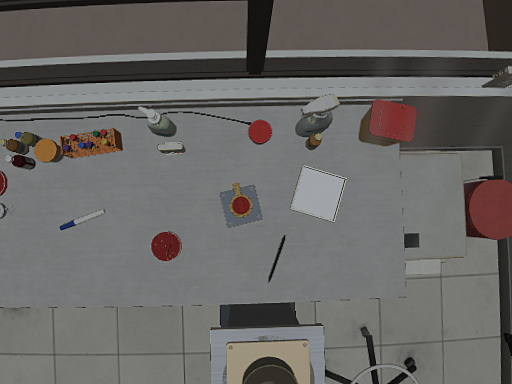

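View pics/side0.png

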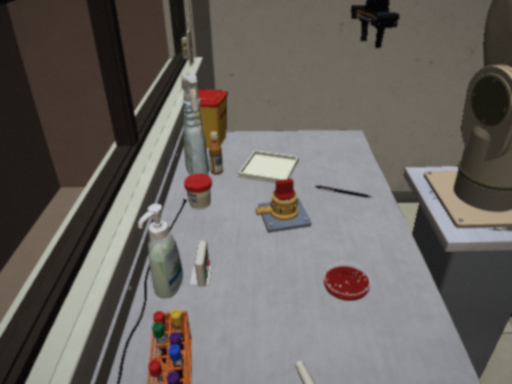

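The top view shows the outlet at about (241,205) with its pipe stub pointing up (+x), the tray at (319,193), petri at (166,246), cup at (260,131) and bottle at (315,140). In the side view the plug's wing is at (285,187) and the tray at (269,166). I'll enlarge the plug next.

```bash
python3 - <<'E'
import cv2, numpy as np
t=cv2.imread("pics/top0.png")[175:235,210:270]; s=cv2.imread("pics/side0.png")[170:240,250:320]
f=lambda a:cv2.resize(a,(400,400),interpolation=cv2.INTER_CUBIC)
cv2.imwrite("pics/crop0.png",np.hstack([f(t),f(s)]))
E
```

```text
(no output)
```

View pics/crop0.png

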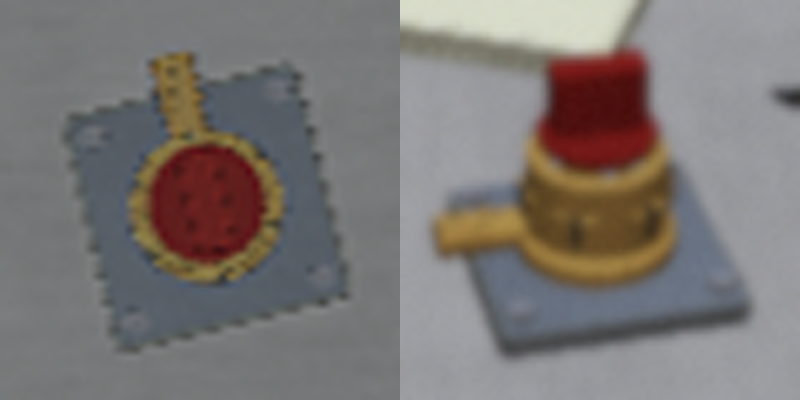

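```bash
cat > h.py <<'E'
import numpy as np, cv2
from bench import sensors, vision, r
def K(n):
    m=vision.camera_model(n); f=192/np.tan(np.radians(m["vertical_fov"]/2))
    return np.array([[f,0,m["cx"]],[0,f,m["cy"]],[0,0,1]]),np.array(m["dist"]),np.array(m["camera_from_world"])
def plane(n,uv,z):
    k,d,T=K(n); p=cv2.undistortPoints(np.array(uv,float).reshape(-1,1,2),k,d)[:,0]
    R,t=T[:3,:3],T[:3,3]; c=-R.T@t; D=np.c_[p,np.ones(len(p))]@R
    return c+D*((z-c[2])/D[:,2])[:,None]
def proj(n,P):
    k,d,T=K(n); return cv2.projectPoints(np.array(P,float).reshape(-1,1,3),cv2.Rodrigues(T[:3,:3])[0],T[:3,3],k,d)[0][:,0]
def st():
    s=sensors.read_state(); q=s["eef_rot"]; 
    from scipy.spatial.transform import Rotation as Ro
    x=Ro.from_quat(q).as_matrix(); print("t%.2f"%s["time"],"pos",(1e3*s["ee_pos"]).round(1),"yaw_x %.2f"%np.degrees(np.arctan2(x[1,0],x[0,0])),"z",x[:,2].round(3),"F",s["ft_force"].round(2),"M",s["torque"].round(3),"w %.1f g %.1f"%(1e3*s["width"],s["grip_force"]),"q",s["joint_positions"].round(2)); return s,x
E
python3 - <<'E'
from h import *
c=lambda L,s,ox,oy:[((u+.5)/s-.5+ox,(v+.5)/s-.5+oy) for u,v in L]
T=lambda L:c(L,400/60,210,175); S=lambda L:c(L,400/70,250,170)
P=plane("top",T([(68,125),(295,68),(347,295),(118,350)]),.014); print(P.round(4),P.mean(0).round(4))
e=P[0]-P[3]+P[1]-P[2]; print("yaw +x",np.degrees(np.arctan2(e[1],e[0])), np.linalg.norm(P-np.roll(P,1,0),axis=1))
print("flange",plane("top",T([(207,203)]),.067),"rim",plane("top",T([(207,206)]),.058))
print("side wing pix mid",plane("side",S([(151,60),(243,52),(153,125),(248,125)]),.083))
Q=plane("top",[(306,166),(348,179),(334,221),(291,207)],.016);print("tray",Q.round(4),Q.mean(0), np.linalg.norm(Q-np.roll(Q,1,0),axis=1))
for n,p in(("petri",(166,246)),("cup",(260,131)),("bottle",(315,140))): print(n,plane("top",[p],.015 if n=="petri" else .07 if n=="cup" else .1))
a=np.arctan2(e[1],e[0])
for z in(.080,.086):
  o=np.r_[P.mean(0)[:2],z]
  for da in(-.1,0,.1):
    ux=np.r_[np.cos(a+da),np.sin(a+da),0];uy=np.r_[-ux[1],ux[0],0]
    V=[o+i*.019*ux+j*.007*uy+[0,0,.015] for i in(1,-1) for j in(1,-1)]
    print(z,da,((proj("side",V)-[250,170]+.5)*400/70).round(0).tolist())
st()
E
```

```text
[[0.5278 0.1209 0.014 ]
 [0.549  0.0257 0.014 ]
 [0.4539 0.0068 0.014 ]
 [0.4339 0.1024 0.014 ]] [0.4911 0.064  0.014 ]
yaw +x 11.174578383900904 [0.09570874 0.09752331 0.09696439 0.09766551]
flange [[0.4922499  0.06374875 0.067     ]] rim [[0.49130511 0.06381229 0.058     ]]
side wing pix mid [[0.50866834 0.03940552 0.083     ]
 [0.47267903 0.03437833 0.083     ]
 [0.50946904 0.08545484 0.083     ]
 [0.47423871 0.08630866 0.083     ]]
tray [[ 0.5977 -0.1218  0.016 ]
 [ 0.5581 -0.2393  0.016 ]
 [ 0.4418 -0.1946  0.016 ]
 [ 0.4843 -0.0756  0.016 ]] [ 0.52047169 -0.15783182  0.016     ] [0.12245771 0.1239425  0.12459252 0.1263176 ]
petri [[0.38636515 0.27257874 0.015     ]]
cup [[0.68849337 0.0067214  0.07      ]]
bottle [[ 0.65523272 -0.13462538  0.1       ]]
0.08 -0.1 [[153.0, 80.0], [148.0, 60.0], [253.0, 74.0], [247.0, 54.0]]
0.08 0 [[155.0, 82.0], [147.0, 63.0], [254.0, 71.0], [244.0, 52.0]]
0.08 0.1 [[159.0, 85.0], [147.0, 66.0], [254.0, 68.0], [241.0, 49.0]]
0.086 -0.1 [[153.0, 66.0], [148.0, 47.0], [254.0, 60.0], [248.0, 41.0]]
0.086 0 [[156.0, 69.0], [147.0, 50.0], [255.0, 57.0], [245.0, 38.0]]
0.086 0.1 [[159.0, 71.0], [147.0, 52.0], [255.0, 54.0], [242.0, 36.0]]
t0.10 pos [ 170.1 -601.1  221.8] yaw_x 15.80 z [-0.     0.001 -1.   ] F [ 0.4  -0.31  0.49] M [0.007 0.031 0.032] w 87.4 g 0.0 q [ 1.27  0.33 -0.06  1.46  0.02  1.35 -0.09]
```

```bash
python3 -m crank '[[[1,-0.7,0],0],[[1,-0.7,0],0],[[1,-0.7,0],0],[[1,-0.7,0],0],[[1,-0.7,0],0],[[1,-0.7,0],0],[[1,-0.7,0],0],[[1,-0.7,0],0],[[1,-0.7,0],0],[[1,-0.7,0],0],[[1,-0.7,0],0],[[1,-0.7,0],0]]' && python3 -c "from h import *;st()"
```

```text
time: 1.6
ee_pos: [0.4484, -0.2598, 0.2223]
eef_rot: [0.991, 0.137, -0.0, -0.0]
ft_force: [0.6, -1.6, -0.7]
width: 0.087
grip_force: 0.0
t1.60 pos [ 448.4 -259.8  222.3] yaw_x 15.80 z [-0.  0. -1.] F [ 0.58 -1.63 -0.7 ] M [-0.013 -0.054 -0.013] w 87.0 g 0.0 q [ 0.8   0.12 -0.39  1.72  0.05  1.31 -0.9 ]
```

```bash
python3 -m crank '[[[0.43,-1,0],0],[[0.43,-1,0],0],[[0.43,-1,0],0],[[0.43,-1,0],0],[[0.43,-1,0],0],[[0.43,-1,0],0],[[0.43,-1,0],0],[[0.43,-1,0],0],[[0.43,-1,0],0],[[0.43,-1,0],0],[[0,0,0],-1],[[0,0,0],-1]]' >/dev/null && python3 -m crank '[[[0,0,0],-1],[[0,0,0],-1],[[0,0,0],-1],[[0,0,0],-1],[[0,0,0],-1],[[0,0,0],-1],[[0,0,0],-1],[[0,0,0],-1],[[0,0,0],-1],[[0,0,0],-1],[[0,0,0],-1],[[0,0,0],-1]]'>/dev/null; python3 -m crank '[[[0,0,0],-1],[[0,0,0],-1],[[0,0,0],-1],[[0,0,0],-1],[[0,0,0],-1],[[0,0,0],-1],[[0,0,0],-1],[[0,0,0],-0.9],[[0,0,0],0],[[0,0,0],0]]'; python3 -c "from h import *;st()"
```

```text
time: 5.85
ee_pos: [0.4903, 0.0629, 0.2224]
eef_rot: [-0.094, 0.996, -0.0, -0.0]
ft_force: [-0.1, 0.4, -0.2]
width: 0.0874
grip_force: 0.0
t5.85 pos [490.3  62.9 222.4] yaw_x -169.16 z [-0. -0. -1.] F [-0.09  0.36 -0.23] M [ 0.111 -0.125 -0.012] w 87.4 g 0.0 q [ 0.62  0.12 -0.89  1.76  0.09  1.31  1.47]
```

```bash
python3 -m crank '[[[-0.04,0.03,0.75],0],[[0,0,0.75],0],[[0,0,0.75],0],[[0,0,0.75],0],[[0,0,0],0],[[0,0,0],0]]' 0.45 10; python3 - <<'E'
from h import *
s,x=st()
t=vision.camera("top")[165:245,200:280,::-1]; d=vision.camera("side")[130:230,235:335,::-1]
f=lambda a:cv2.resize(a,(400,400),interpolation=cv2.INTER_CUBIC)
cv2.imwrite("pics/c1.png",np.hstack([f(t),f(d)]))
E
```

```text
time: 6.6
ee_pos: [0.4918, 0.0642, 0.1334]
eef_rot: [-0.096, 0.995, -0.0, 0.0]
ft_force: [-0.1, -0.3, 1.1]
width: 0.0411
grip_force: 0.0
t6.60 pos [491.8  64.2 133.4] yaw_x -169.04 z [ 0.001  0.    -1.   ] F [-0.08 -0.29  1.11] M [ 0.123 -0.172 -0.019] w 41.1 g 0.0 q [ 0.58  0.22 -0.88  1.87  0.19  1.13  1.4 ]
```

View pics/c1.png

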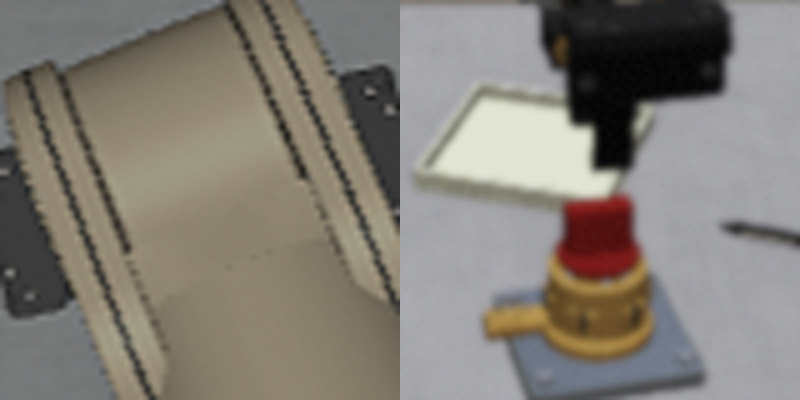

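The side view shows the fingers (crop columns 592–632) above the wing (563–632). I'll check by projection whether that offset is real.

```bash
python3 - <<'E'
from h import *
g=lambda P:((proj("side",P)-[235,130]+.5)*4+[400,0]).round(1)
s=sensors.read_state(); p=np.array(s["ee_pos"]); a=np.radians(10.96); ux=np.r_[np.cos(a),np.sin(a),0]; uy=np.r_[-ux[1],ux[0],0]
for off in(.0205,.035):
  print("finger",off,g([p+i*.0095*ux+off*uy+[0,0,h] for h in(0,.02) for i in(1,-1)]).tolist())
for c in((.4913,.0638,.0815),(.4913,.0638,.083)):
  o=np.r_[c]; print("wing",g([o+i*.019*ux+j*.007*uy+[0,0,.015] for i in(1,-1) for j in(1,-1)]).tolist(), "mid front",g([o+.007*uy]).tolist())
print(plane("side",[(235+(598-400+.5)/4-.5,130+(225+.5)/4-.5)],.0815))
E
```

```text
finger 0.0205 [[591.4, 165.9], [627.2, 161.8], [591.9, 131.9], [628.2, 127.9]]
finger 0.035 [[598.1, 180.0], [634.4, 175.9], [598.8, 145.7], [635.5, 141.6]]
wing [[568.5, 215.1], [562.6, 201.6], [637.7, 207.0], [631.0, 193.7]] mid front [[602.7, 234.7]]
wing [[568.5, 212.7], [562.7, 199.3], [637.7, 204.6], [631.1, 191.4]] mid front [[602.8, 232.3]]
[[0.49177251 0.06138998 0.0815    ]]
```

```bash
python3 -m crank '[[[0,0,0.7],0],[[0,0,0.7],0],[[0,0,0.45],0],[[0,0,0.2],0],[[0,0,0],0],[[0,0,0],0]]' >/dev/null; python3 -c "from h import *;st()"; python3 -m crank '[[[0,0,0],0],[[0,0,0],0],[[0,0,0],0],[[0,0,0],0],[[0,0,0],0],[[0,0,0],0]]' 0 15 >/dev/null;python3 -c "from h import *;st()"
```

```text
t7.45 pos [491.9  64.1  71.7] yaw_x -169.00 z [ 0.001 -0.    -1.   ] F [0.16 0.66 0.64] M [ 0.135 -0.132  0.012] w 39.0 g 0.0 q [ 0.54  0.31 -0.85  1.93  0.27  1.02  1.33]
t8.20 pos [491.5  63.8  71.1] yaw_x -169.01 z [ 0. -0. -1.] F [-1.05 -3.16  2.19] M [-0.488 -0.047 -0.012] w 14.1 g 15.0 q [ 0.54  0.31 -0.85  1.93  0.27  1.02  1.33]
```

```bash
python3 -m crank '[[[0.008,-0.016,0],0],[[0,0,0],0],[[0,0,0],0]]' >/dev/null; python3 -c "from h import *;st()"; python3 -m crank '[[[0,0,-0.01],0.5],[[0,0,0],0],[[0,0,0],0]]' >/dev/null;python3 -c "from h import *;st()"
```

```text
t8.57 pos [491.5  63.6  71.1] yaw_x -168.99 z [ 0.  0. -1.] F [ 0.26 -1.17  2.07] M [-0.132 -0.328 -0.073] w 14.2 g 15.0 q [ 0.54  0.31 -0.85  1.93  0.27  1.02  1.33]
t8.95 pos [491.3  63.7  71.4] yaw_x -172.91 z [ 0.  0. -1.] F [-0.09 -0.99  3.26] M [ 0.225 -0.121 -0.021] w 14.2 g 15.0 q [ 0.53  0.3  -0.84  1.93  0.26  1.02  1.27]
```

```bash
cat > s.sh <<'E'
python3 -c "from h import *;st()" | sed 's/ q .*//'
E
python3 -m crank '[[[0,0,-0.01],0.5],[[0,0,0],0],[[0,0,0],0]]' >/dev/null; sh s.sh; python3 -m crank '[[[0,0,-0.01],0.5],[[0,0,0],0],[[0,0,0],0]]' >/dev/null; sh s.sh
```

```text
t9.32 pos [491.2  63.7  71.6] yaw_x -176.88 z [-0.  0. -1.] F [-0.    0.35  2.17] M [ 0.324 -0.094 -0.07 ] w 14.1 g 15.0
t9.70 pos [491.2  63.6  71.9] yaw_x 179.12 z [-0. -0. -1.] F [0.65 1.37 2.21] M [ 0.324  0.012 -0.077] w 13.7 g 15.0
```

```bash
python3 -m crank '[[[-0.003,0.007,-0.01],0.5],[[0,0,0],0],[[0,0,0],0]]' >/dev/null; sh s.sh; python3 -m crank '[[[0,0,-0.01],0.5],[[0,0,0],0],[[0,0,0],0]]' >/dev/null; sh s.sh
```

```text
t10.07 pos [491.3  63.6  72.2] yaw_x 175.11 z [-0. -0. -1.] F [-0.26 -0.39  3.11] M [ 0.11   0.08  -0.037] w 14.1 g 15.0
t10.45 pos [491.3  63.6  72.5] yaw_x 171.12 z [-0. -0. -1.] F [-0.25 -0.51  2.48] M [ 0.171  0.014 -0.017] w 13.9 g 15.0
```

```bash
python3 -m crank '[[[0,0,-0.01],0.5],[[0,0,0],0],[[0,0,0],0]]' >/dev/null; sh s.sh; python3 -m crank '[[[0,0,-0.01],0.5],[[0,0,0],0],[[0,0,0],0]]' >/dev/null; sh s.sh
```

```text
t10.82 pos [491.3  63.6  72.8] yaw_x 167.12 z [-0. -0. -1.] F [-0.55 -0.52  1.44] M [ 0.119 -0.037 -0.045] w 13.9 g 15.0
t11.20 pos [491.3  63.7  73.1] yaw_x 163.12 z [-0. -0. -1.] F [-1.05  0.58  0.69] M [ 0.067 -0.026 -0.051] w 13.4 g 15.0
```

```bash
python3 -m crank '[[[0,0,-0.01],0.5],[[0,0,0],0],[[0,0,0],0]]' >/dev/null; sh s.sh
```

```text
t11.57 pos [491.3  63.7  73.4] yaw_x 159.12 z [-0. -0. -1.] F [-0.74 -0.28  1.81] M [ 0.096  0.    -0.045] w 13.8 g 15.0
```

```bash
python3 -m crank '[[[0,0,-0.01],0.5],[[0,0,0],0],[[0,0,0],0]]' >/dev/null; sh s.sh; python3 -m crank '[[[0,0,-0.01],0.5],[[0,0,0],0],[[0,0,0],0]]' >/dev/null; sh s.sh
```

```text
t11.95 pos [491.3  63.7  73.7] yaw_x 155.12 z [-0. -0. -1.] F [-0.17  1.28  0.06] M [ 0.108 -0.068 -0.063] w 14.1 g 15.0
t12.32 pos [491.3  63.7  73.9] yaw_x 151.12 z [-0. -0. -1.] F [-0.37 -0.09  0.49] M [ 0.115 -0.051 -0.064] w 14.2 g 15.0
```

```bash
python3 -m crank '[[[0,0,-0.009],0.5],[[0,0,0],0],[[0,0,0],0]]' >/dev/null; sh s.sh; python3 -m crank '[[[0,0,-0.009],0.5],[[0,0,0],0],[[0,0,0],0]]' >/dev/null; sh s.sh
```

```text
t12.70 pos [491.3  63.7  74.2] yaw_x 147.12 z [-0. -0. -1.] F [-0.75 -0.09 -1.23] M [ 0.011  0.034 -0.04 ] w 14.0 g 15.0
t13.07 pos [491.4  63.7  74.6] yaw_x 143.12 z [ 0. -0. -1.] F [-0.72 -0.52 -0.46] M [ 0.073  0.068 -0.085] w 13.9 g 15.0
```

```bash
python3 -m crank '[[[0,0,-0.009],0.5],[[0,0,0],0],[[0,0,0],0]]' >/dev/null; sh s.sh
```

```text
t13.45 pos [491.4  63.7  74.9] yaw_x 139.12 z [ 0. -0. -1.] F [-1.25  0.61 -0.57] M [ 0.127 -0.029 -0.047] w 14.0 g 15.0
```

```bash
python3 -m crank '[[[0,0,-0.009],0.5],[[0,0,0],0],[[0,0,0],0]]' >/dev/null; sh s.sh; python3 -m crank '[[[0,0,-0.009],0.5],[[0,0,0],0],[[0,0,0],0]]' >/dev/null; sh s.sh
```

```text
t13.82 pos [491.5  63.8  75.2] yaw_x 135.12 z [ 0. -0. -1.] F [-0.54  0.55  0.8 ] M [ 0.182 -0.004 -0.073] w 13.5 g 15.0
t14.20 pos [491.6  63.7  75.5] yaw_x 131.12 z [ 0.001  0.    -1.   ] F [0.48 1.3  0.7 ] M [ 0.196 -0.118 -0.008] w 13.8 g 15.0
```

```bash
python3 -m crank '[[[0,0,-0.009],0.5],[[0,0,0],0],[[0,0,0],0]]' >/dev/null; sh s.sh
```

```text
t14.57 pos [491.6  63.7  75.8] yaw_x 127.12 z [ 0. -0. -1.] F [-0.59  1.4   0.58] M [ 0.178 -0.29  -0.026] w 13.7 g 15.0
```

```bash
python3 -m crank '[[[0.005,0.004,-0.009],0.5],[[0,0,0],0],[[0,0,0],0]]' >/dev/null; sh s.sh
```

```text
t14.95 pos [491.5  63.9  76. ] yaw_x 123.12 z [ 0. -0. -1.] F [0.5  0.57 0.98] M [ 0.122 -0.176  0.012] w 13.5 g 15.0
```

```bash
python3 -m crank '[[[0,0,-0.009],0.5],[[0,0,0],0],[[0,0,0],0]]' >/dev/null; sh s.sh
```

```text
t15.32 pos [491.4  63.9  76.1] yaw_x 119.13 z [ 0. -0. -1.] F [ 1.36  0.06 -0.03] M [ 0.104 -0.497  0.156] w 14.1 g 15.0
```

```bash
python3 -m crank '[[[-0.003,0.006,0],-0.2],[[0,0,0],0],[[0,0,0],0]]' >/dev/null; sh s.sh
```

```text
t15.70 pos [491.5  63.9  76.2] yaw_x 120.61 z [-0. -0. -1.] F [-0.44  0.24  0.1 ] M [ 0.14  -0.131  0.083] w 14.1 g 15.0
```

```bash
python3 -m crank '[[[0,0,-0.02],0],[[0,0,0],0],[[0,0,0],0]]' >/dev/null; sh s.sh
```

```text
t16.07 pos [491.5  63.9  76.8] yaw_x 120.60 z [-0. -0. -1.] F [-0.99  0.47 -0.5 ] M [0.147 0.022 0.087] w 13.7 g 15.0
```

```bash
python3 -m crank '[[[0,0,-0.02],0],[[0,0,0],0],[[0,0,0],0]]' >/dev/null; sh s.sh
```

```text
t16.45 pos [491.5  63.9  77.4] yaw_x 120.60 z [-0. -0. -1.] F [-0.62  0.54 -0.18] M [0.122 0.101 0.064] w 14.3 g 15.0
```

```bash
python3 -m crank '[[[0,0,-0.02],0],[[0,0,0],0],[[0,0,0],0]]' >/dev/null; sh s.sh
```

```text
t16.82 pos [491.5  63.9  78. ] yaw_x 120.60 z [-0. -0. -1.] F [-0.66  0.51 -0.91] M [0.085 0.11  0.038] w 13.7 g 15.0
```

```bash
python3 -m crank '[[[0,0,-0.05],0],[[0,0,-0.05],0],[[0,0,0],0]]' >/dev/null; sh s.sh
```

```text
t17.20 pos [491.6  64.   81.2] yaw_x 120.61 z [ 0. -0. -1.] F [-0.6   0.58  0.34] M [0.138 0.252 0.073] w 13.9 g 15.0
```

```bash
python3 -m crank '[[[0,0,-0.1],0],[[0,0,-0.1],0],[[0,0,0],0]]' >/dev/null; sh s.sh
```

```text
t17.57 pos [492.   63.8  87.5] yaw_x 120.59 z [ 0.001 -0.    -1.   ] F [ 0.46  1.33 -1.26] M [-0.002 -0.126  0.036] w 14.1 g 15.0
```

```bash
python3 -m crank '[[[0,0,-0.2],0],[[0,0,-0.2],0],[[0,0,-0.2],0],[[0,0,-0.2],0],[[0,0,-0.3],0],[[0,0,-0.5],0],[[0,0,-0.5],0],[[0,0,-0.3],0],[[0,0,0],0],[[0,0,0],0],[[0,0,0],0]]' >/dev/null; python3 - <<'E'
from h import *
st()
P=np.array([.5205,-.1578,.016])
d=vision.camera("side")[110:230,225:345,::-1]; t=vision.camera("top")[150:240,275:365,::-1]
f=lambda a:cv2.resize(a,(400,400),interpolation=cv2.INTER_CUBIC)
cv2.imwrite("pics/c2.png",np.hstack([f(t),f(d)]))
E
```

```text
t18.95 pos [491.3  63.8 158.5] yaw_x 120.60 z [-0.001 -0.    -1.   ] F [ 0.2  -0.76 -1.54] M [ 0.019 -0.145 -0.061] w 14.0 g 15.0 q [ 0.41  0.15 -0.68  1.85  0.1   1.18  0.23]
```

View pics/c2.png

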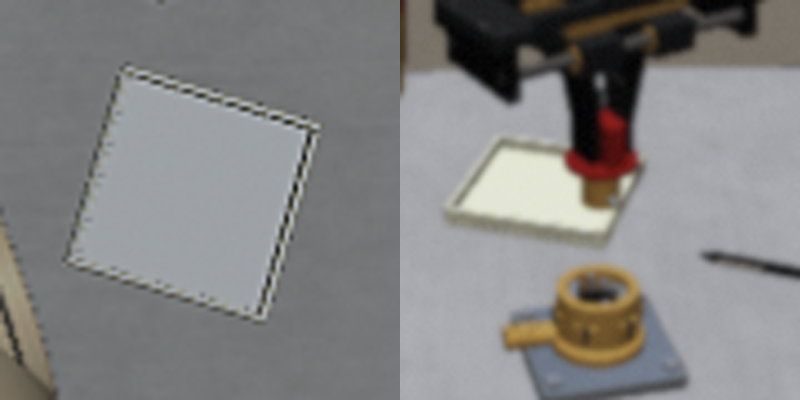

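The plug is out of the collar and held level in the gripper, at side crop (602,160). The tray is centred at top crop (194,194), which is pixel (318.6,193.6), so about (0.520,-0.155).

```bash
python3 -m crank '[[[-0.4,-0.17,0],0],[[-0.8,-0.34,0],0],[[-0.8,-0.34,0],0],[[-0.8,-0.34,0],0],[[-0.8,-0.34,0],0],[[-0.8,-0.34,0],0],[[-0.8,-0.34,0],0],[[-0.8,-0.34,0],0],[[-0.5,-0.22,0],0],[[-0.27,-0.12,0],0],[[0,0,0],0],[[0,0,0],0]]' >/dev/null; python3 - <<'E'
from h import *
st()
print(plane("top",[(275+c[0]/4.444-.4,150+c[1]/4.444-.4) for c in((125,67),(320,127),(265,320),(67,262))],.016).mean(0))
E
```

```text
t20.55 pos [ 520.4 -154.   159. ] yaw_x 120.68 z [ 0.  0. -1.] F [ 0.85 -0.67 -2.04] M [-0.001 -0.12  -0.017] w 13.9 g 15.0 q [ 0.65  0.24 -0.51  1.74  0.12  1.19  0.64]
[ 0.52058594 -0.1537852   0.016     ]
```

```bash
python3 -m crank '[[[0,0,0.5],0],[[0,0,0.7],0],[[0,0,0.7],0],[[0,0,0.7],0],[[0,0,0.5],0],[[0,0,0.3],0],[[0,0,0.2],0],[[0,0,0.1],0],[[0,0,0],0],[[0,0,0],0]]' >/dev/null; sh s.sh;  python3 - <<'E'
from h import *
d=vision.camera("side")[120:200,225:305,::-1]
cv2.imwrite("pics/c3.png",cv2.resize(d,(480,480),interpolation=cv2.INTER_CUBIC))
E
```

```text
t21.80 pos [ 520.7 -155.1   48.4] yaw_x 120.60 z [ 0.001 -0.    -1.   ] F [ 1.03  0.18 -1.4 ] M [ 0.007 -0.142  0.021] w 13.9 g 15.0
```

View pics/c3.png

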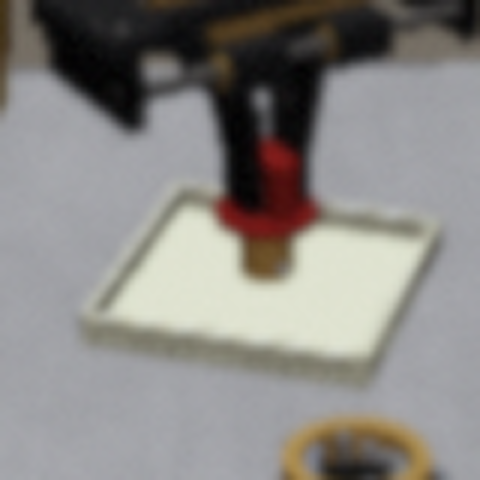

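The plug hangs over the tray's middle, with the stem's lower end at about (268,275) in the crop, just above the floor. I'll lower it slowly until I feel the floor.

```bash
python3 -m crank '[[[0,0,0.05],0],[[0,0,0.05],0],[[0,0,0.05],0],[[0,0,0],0]]' >/dev/null; sh s.sh
```

```text
t22.35 pos [ 520.2 -155.    43.3] yaw_x 120.60 z [-0.  0. -1.] F [-0.47 -0.34 -2.54] M [ 0.02  -0.104  0.023] w 13.6 g 15.0
```

```bash
python3 -m crank '[[[0,0,0.03],0],[[0,0,0],0],[[0,0,0],0]]' >/dev/null; sh s.sh
```

```text
t22.73 pos [ 520.4 -155.    42.6] yaw_x 120.61 z [ 0. -0. -1.] F [ 0.61  0.18 -1.1 ] M [-0.049 -0.117  0.03 ] w 13.9 g 15.0
```

```bash
python3 -m crank '[[[0,0,0.03],0],[[0,0,0],0],[[0,0,0],0]]' >/dev/null; sh s.sh;python3 -m crank '[[[0,0,0.02],0],[[0,0,0],0],[[0,0,0],0]]' >/dev/null; sh s.sh
```

```text
t23.10 pos [ 520.4 -155.    41.7] yaw_x 120.60 z [ 0. -0. -1.] F [-0.14  0.05 -2.05] M [-0.022 -0.15   0.035] w 14.0 g 15.0
t23.48 pos [ 520.4 -155.    41.1] yaw_x 120.60 z [ 0. -0. -1.] F [-0.07 -0.29 -1.5 ] M [ 0.003 -0.135 -0.051] w 13.8 g 15.0
```

```bash
python3 -m crank '[[[0,0,0.02],0],[[0,0,0],0],[[0,0,0],0]]' >/dev/null; sh s.sh
```

```text
t23.85 pos [ 520.4 -155.1   40.5] yaw_x 120.60 z [ 0. -0. -1.] F [-0.79 -0.22 -1.67] M [-0.032 -0.137 -0.011] w 14.0 g 15.0
```

```bash
python3 -m crank '[[[0,0,0.02],0],[[0,0,0],0],[[0,0,0],0]]' >/dev/null; sh s.sh
```

```text
t24.23 pos [ 520.3 -155.1   39.9] yaw_x 120.60 z [-0. -0. -1.] F [-0.08  0.25 -1.43] M [ 0.024 -0.162 -0.043] w 14.1 g 15.0
```

```bash
python3 -m crank '[[[0,0,0.02],0],[[0,0,0],0],[[0,0,0],0]]' >/dev/null; sh s.sh
```

```text
t24.60 pos [ 520.5 -155.1   39.4] yaw_x 120.60 z [ 0. -0. -1.] F [-1.15 -0.66 -0.06] M [-0.018 -0.013 -0.027] w 13.7 g 15.0
```

```bash
python3 -m crank '[[[0,0,0.02],0],[[0,0,0],0],[[0,0,0],0]]' >/dev/null; sh s.sh
```

```text
t24.98 pos [ 520.5 -155.1   39.4] yaw_x 120.60 z [ 0. -0. -1.] F [-3.77  1.14  7.22] M [0.151 0.625 0.062] w 14.3 g 15.0
```

```bash
python3 -m crank '[[[0,0,-0.015],0],[[0,0,0],0],[[0,0,0],0]]' >/dev/null; sh s.sh; python3 -m crank '[[[0,0,0],0],[[0,0,0],0],[[0,0,0],0],[[0,0,0],0],[[0,0,0],0]]' 0.5 >/dev/null; sh s.sh
```

```text
t25.35 pos [ 520.5 -155.1   39.4] yaw_x 120.60 z [ 0. -0. -1.] F [-1.95  0.78  5.54] M [0.077 0.326 0.027] w 14.2 g 15.0
t25.98 pos [ 520.4 -155.1   39.2] yaw_x 120.60 z [ 0. -0. -1.] F [-0.52 -1.37  0.45] M [ 0.001 -0.183 -0.016] w 43.0 g 0.0
```

```bash
python3 -m crank '[[[0,0,-0.2],0],[[0,0,-0.4],0],[[0,0,-0.8],0],[[0,0,-0.8],0],[[0,0,-0.8],0],[[0,0,-0.8],0],[[0,0,-0.5],0],[[0,0,-0.2],0],[[0,0,0],0],[[0,0,0],0],[[0,0,0],0]]' >/dev/null; sh s.sh;  python3 - <<'E'
from h import *
cv2.imwrite("pics/c4.png",cv2.resize(vision.camera("side")[90:330,130:410,::-1],(700,600),interpolation=cv2.INTER_CUBIC))
E
```

```text
t27.35 pos [ 520.  -154.9  173.5] yaw_x 120.60 z [-0.001  0.    -1.   ] F [-1.11 -0.65 -0.24] M [ 0.012 -0.115 -0.04 ] w 43.2 g 0.0
```

View pics/c4.png

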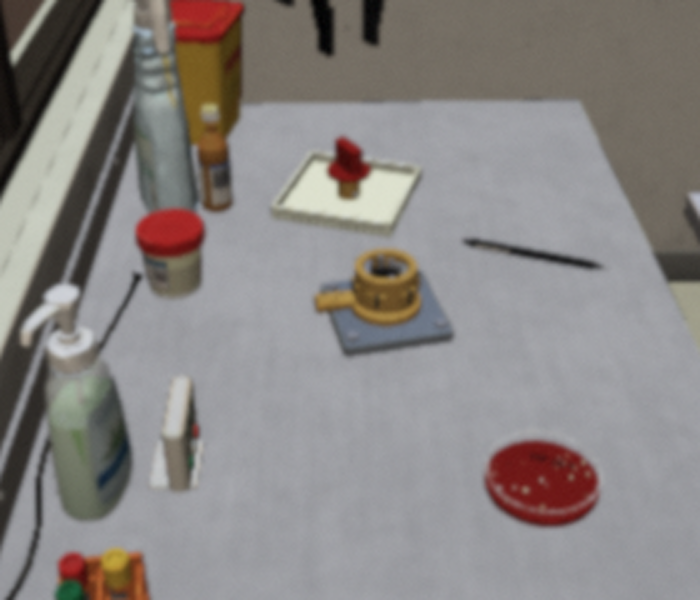

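The plug stands in the tray at (348,170), with the gripper clear above it. The cup (170,250), bottle (213,165) and petri dish (543,480) haven't moved.

```bash
python3 -c "
from bench import r
print(r.close_job())"
```

```text
the job is handed in; nothing more can be done
None
```

I unscrewed the plug clockwise about 1.25 rad until I felt the stop, lifted it out with no resistance and set it standing in the white tray; the petri dish, cup and bottle weren't touched, and I handed the job in at about 27 s.

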